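Release the cam lock and push the pouch carriage home

TASK

The pouch carriage of the jig is kept from its end position by an eccentric cam. With your fingertips, push the cam's lever round until the cam's low point faces the carriage's roller (the lever then points straight away from the carriage); only after that, push the carriage forward by its push plate until it is fully home against its end stops, and leave it there with the pouch lying in it. Push only: do not pick anything up, and leave the things standing around where they are.

Things in the scene. Friction and masses are not known exactly. Their poses are not given: they have to be found in the camera images.
- jig: Aluminium base plate, 400 x 150 x 10 mm, fixed on the table, with two steel rails. Origin: centre of its underside. Its x axis lies along the plate and is the carriage's forward direction (roughly to the robot's left), z up. The carriage is on the -x half, the cam on the +x half, 110 mm from the origin.
- carriage (a joint): Forward travel of the steel carriage along jig +x, m: 0 fully back, 0.080 fully home. Starts at 0, no spring, about 3 N to slide. An open pan, 145 mm long, 190 wide, underside 18 and rim 36 mm above the table, an upright roller (16 mm across) on a nose at its front. Unless the cam is near its low point, the roller meets it about 8 to 30 mm short of home.
- push_plate (a point): On the rear (-x) face of the carriage's white upright push plate, 50 mm above the carriage's underside (68 mm above the table). The plate is 90 mm wide, 8 mm thick and its top edge lies 84 mm above the table; nothing stands behind it. Moves with the carriage; axes as the jig's.
- cam (a joint): Turn of the eccentric cam about its upright axis, rad, counter-clockwise from above. 0: thick side and lever point at the roller (jig -x); +3.14 or -3.14: low point faces the roller, lever points to jig +x. Either way round is right; 0.4 rad off still does. Starts within -1.8 to 1.8, stops at +-3.6. No spring, stays where left, about 6 N at the grip; the carriage cannot turn it.
- cam_axis (a point): Point on the cam's axis at the top of its hub, 50 mm above the table. The cam is a white disc, 72 mm across, 22 mm thick, set 16 mm off its axis; the lever bar lies on it along its thick side, at most 46 mm above the table.
- lever_grip (a point): Centre of the top of the lever's upright black round grip, 80 mm from the cam's axis, 115 mm above the table. The grip is 20 mm across and 65 mm tall (50 to 115 mm above the table). Pushing on its upper 30 mm is enough. Fingertips kept 55 mm or more above the table pass over the carriage and the pouch.
- pouch: Green vacuum pouch, 172 x 126 x 24 mm, lying flat in the carriage's pan; origin: centre of its underside, 24 mm above the table. It rides along; not to be lifted.
- tally: Round tally counter, 68 x 55 x 24 mm, beside the jig on the robot's side; leave alone.
- pen: Marker pen, 140 x 17 x 19 mm, beside the jig on the robot's side; leave alone.
- stamp: Black date stamp standing upright, 35 x 46 x 100 mm, at the near rear corner of the carriage; origin under its foot; leave alone.
- scoop: Small steel scoop, 206 x 60 x 32 mm, to the right of the jig; leave alone.
- tub: Small round tub, 70 mm across, 45 mm tall, to the left near the table's front edge; leave alone.
- roll: Roll of labels, 92 mm across, 52 mm tall, to the right of the jig; leave alone.

How it is judged:
By the outcome, as a careful person would: the job done as asked, in the order asked, and still so for the second after the job is handed in, with the robot touching nothing.
It also fails if it takes over 54 s, if anything falls off the work surface, if the arm or the gripper's body presses on something with over 40 N, if the wrist force passes 120 N, or if a joint passes its speed limit or range.

ROBOT

A 7-joint arm with a two-finger parallel gripper is mounted at the origin on a cart in front of the work surface, level with it; the furniture and walls round the work are solid. World frame = base frame: x ahead of the robot, y to its left, z up, the work surface at z = 0. Lengths are in m, angles in degrees, forces in N, time in s.
With the tool pointing down it reaches from about 0.4 to 0.85 m from the base axis. Payload 6.9 kg.
Tool frame: the origin (TCP) lies between the finger pads; the fingertips stand 11 mm ahead of it and the grasp point (between the pads) lies 8 mm behind it; z points along the fingers, y is the direction in which the jaws open and shut (so a half turn about z gives the same grasp; the last joint's range is limited). The gripper opens to 85 mm and grips with 20 to 120 N. Pads are 22 mm wide; open, the fingers measure 114 mm over their backs; the gripper's body (76 mm by 85 mm) begins 54 mm behind the grasp point. The pads swing forward as they close: fully open they stand 13 mm farther back than shut.
Start: joints at [-64.315, 29.078, -13.613, 85.955, 7.202, 65.827, -8.869], TCP at [0.21, 0.589, 0.242] pointing down, gripper open.
Joint ranges: [-176.47, 176.47], [-13.61, 117.27], [-81.72, 77.17], [0.22, 143.17], [-87.28, 267.28], [10, 112.55], [-165.47, 165.47]. Speed limits (degrees/s): [136.94, 136.94, 180, 180, 180, 180, 180].

INTERFACE

Orientations are given as a 3x3 rotation matrix whose columns are the frame's x, y, z axes.
In Python, from bench import r gives the robot as it stands.
- The arm moves only by the shell command python3 -m jog 'ROWS'. ROWS is JSON, a list of rows, each a list of 3 entries, a list of its own where there are three numbers: the closure, from 0 (fully open) to 1 (shut), then the shift along the tool's x, y, z in mm, then the turn, a rotation vector about the tool's x, y, z in degrees. In form: [[claw, [x, y, z], [ax, ay, az]], ...]. A call has 1 to 12 rows; each row is the pose to reach, as a shift and turn from the pose commanded when the call began, along the tool's axes at that moment; what a row does not reach only later rows make up. A row lasts 1/12 s, in which the tool goes at most 41.7 mm and 7.16 degrees, less where a joint would pass 70% of its speed; a pose out of reach is approached as far as the arm can. A call with a gripper value outside its range is refused whole. The fingers move at their own pace and stop on an object; the grip force is fixed at half the most. Time passes only in rows, so rows that repeat a pose let the fingers close. It gives the time, the measured TCP pose, the force and the opening at its end, in the units of the state.
- r.read_state(): the state, without advancing time (a new reading comes with each control period).
- r.get_image(name): name is "side" or "top"; returns (picture, depth): 400x640x3 uint8, red, green, blue; 400x640 float32, m along the optical axis (not along the pixel's ray), 0 where there is no reading.
- r.calibration(name): a dict with "vfov" (degrees; the focal length in pixels is half the picture's height over the tangent of half this angle, whatever the lens; pixels are square), "cx", "cy" (the principal point, pixels), "distortion" ([k1, k2, p1, p2, k3] as OpenCV has them; the pictures are not rectified), "R" (3x3) and "t" (3): a world point X has camera coordinates R X + t. Camera axes: x right, y down, z forward; pixel columns grow to the right and rows downward; lengths in m; the calibration is good to about 2 mm. A picture is of the moment at which its call begins. calibration takes no time and is no camera call.
- r.job_done(): hands the job in, once; it reports no verdict.
The state is a dict: "t": time; "joints": joint angles; "joint_vel": joint speeds; "tau": joint torques, N m; "tcp_pos": TCP position; "orientation": TCP orientation; "force": force on the tool from outside, world axes, zero at the start; "ft_torque": the same for the moment, N m; "gripper_width": opening from 0.0 (shut) to 1.0 (fully open).
Only numpy, scipy, OpenCV 4.12 (cv2) and the standard library are available. Lean on these libraries where they do the work, as an engineer would, in place of code of your own. Each camera call takes 0.05 s, during which the arm holds its last target. There are 200 camera calls.

## Working session

There is one attempt and no reset: what is moved stays moved. The work goes in short steps, Python scripts to look and compute and a shell command to move; the robot and the scene stay as the last step left them, time stands still between calls to the robot, and variables do not carry over. Pictures are saved under pics/ and viewed, about 8 in all and at most 12, crops included, and the job is handed in when it is done.

```bash
mkdir -p pics
cat > h.py <<'E'
import numpy as np, cv2
from bench import r
def cam(n):
    c=r.calibration(n); f=200/np.tan(np.radians(c["vfov"]/2))
    return np.array([[f,0,c["cx"]],[0,f,c["cy"]],[0,0,1]]),np.array(c["distortion"],float),np.array(c["R"]),np.array(c["t"])
def look(n,name):
    im,d=r.get_image(n); cv2.imwrite(f"pics/{name}.png",im[:,:,::-1]); np.save(f"pics/{name}.npy",d); return im,d
def ray(n,uv):
    K,D,R,t=cam(n); p=cv2.undistortPoints(np.array(uv,float).reshape(-1,1,2),K,D)[:,0]
    return np.c_[p,np.ones(len(p))]@R, -R.T@t
def atz(n,uv,z):
    d,o=ray(n,uv); return o+d*((z-o[2])/d[:,2])[:,None]
def world(n,uv,d):
    K,D,R,t=cam(n); uv=np.array(uv,int).reshape(-1,2); v,o=ray(n,uv); return o+v*d[uv[:,1],uv[:,0]][:,None]
E
python3 - <<'E'
from h import *
np.set_printoptions(precision=4,suppress=True)
for n in("top","side"):
    look(n,n+"0"); print(cam(n))
print(r.read_state())
E
```

```text
(array([[415.3608,   0.    , 314.4498],
       [  0.    , 415.3608, 198.3023],
       [  0.    ,   0.    ,   1.    ]]), array([-0.0632,  0.    ,  0.    ,  0.    ,  0.    ]), array([[ 0.0327, -0.9995, -0.0037],
       [-0.976 , -0.0311, -0.2157],
       [ 0.2155,  0.0106, -0.9765]]), array([-0.0347,  0.5271,  1.2943]))
(array([[491.9225,   0.    , 319.2311],
       [  0.    , 491.9225, 198.5592],
       [  0.    ,   0.    ,   1.    ]]), array([-0.1129,  0.    ,  0.    ,  0.    ,  0.    ]), array([[ 0.9799, -0.1991, -0.0105],
       [-0.1063, -0.4774, -0.8722],
       [ 0.1686,  0.8558, -0.489 ]]), array([-0.4921,  0.1198,  1.4361]))
{'t': 0.1, 'joints': array([-64.3154,  29.1193, -13.6083,  86.0018,   7.2014,  65.8271,
        -8.8691]), 'joint_vel': array([ 0.0028, -0.0818,  0.0003, -0.1556,  0.1055,  0.0182, -0.1052]), 'tau': array([ -0.0054, -62.1837,  -2.1949, -25.0209,   0.0125,   0.0078,
         0.    ]), 'tcp_pos': array([0.21  , 0.5882, 0.2415]), 'orientation': array([[-0.9418,  0.3361, -0.0005],
       [ 0.3361,  0.9418, -0.0015],
       [-0.    , -0.0016, -1.    ]]), 'force': array([ 0.0166, -0.3208,  0.5848]), 'ft_torque': array([-0.0067,  0.0309, -0.0247]), 'gripper_width': 1.0016594025441892}
```

View pics/top0.png

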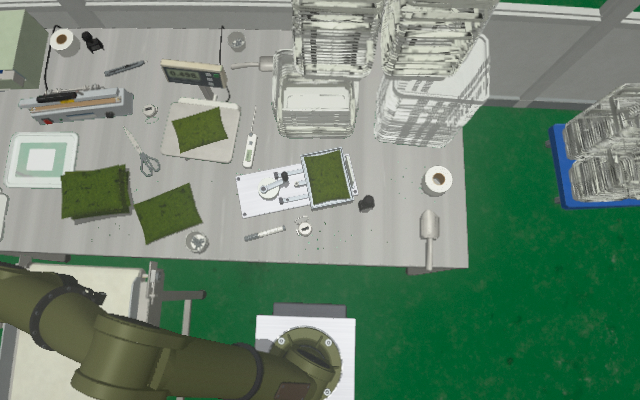

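View pics/side0.png

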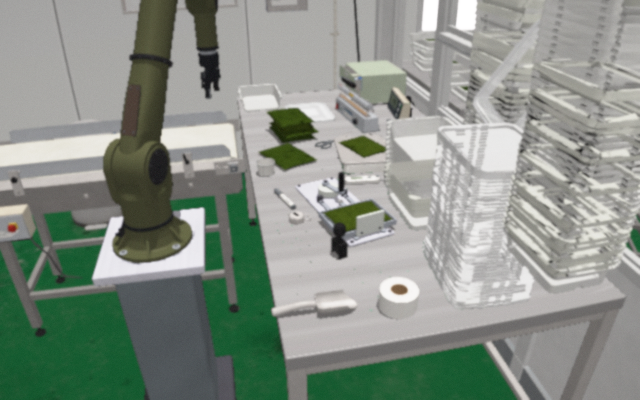

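Top: the jig spans about (237–357, 150–215), the grip is near (283,177) and the stamp near (366,203). Side: the grip is at (341,180) and the push plate at (370,222). I'll enlarge the jig area.

Run:
```python
import cv2,numpy as np
a=cv2.imread("pics/top0.png")[140:220,228:388]; b=cv2.imread("pics/side0.png")[170:260,280:420]
a=cv2.resize(a,None,fx=5,fy=5,interpolation=cv2.INTER_CUBIC)
cv2.imwrite("pics/c1.png",a)
cv2.imwrite("pics/c2.png",cv2.resize(b,None,fx=5,fy=5,interpolation=cv2.INTER_CUBIC))
```

```text
(no output)
```

View pics/c1.png

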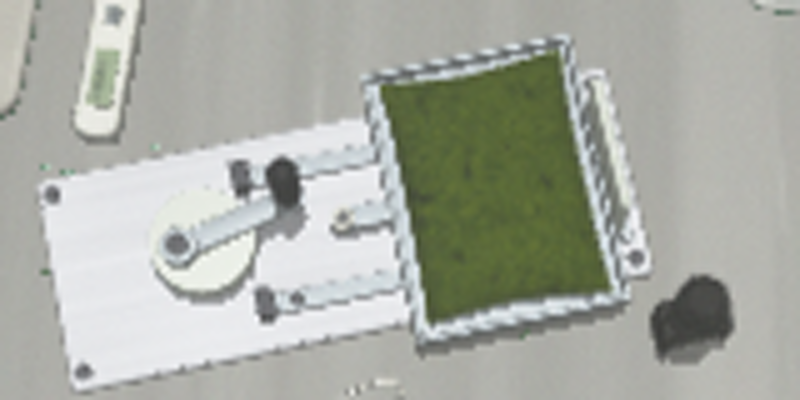

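View pics/c2.png

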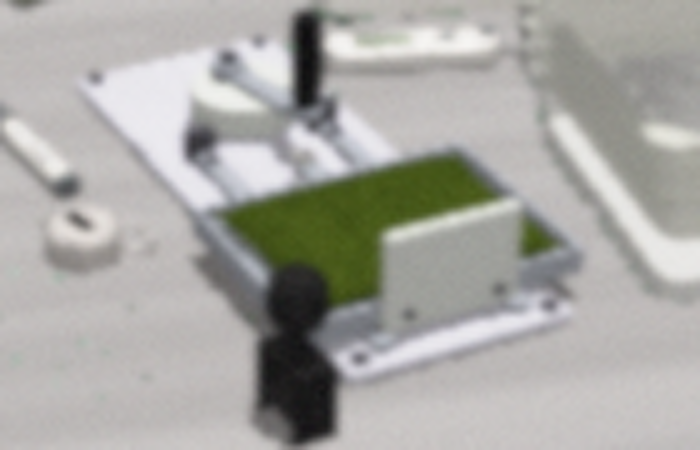

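The enlarged top view shows the hub at (178,245), the grip at (285,165–190) and the plate corners at (40,185), (78,390) and (648,275). The side crop shows the push plate's top edge from (385,238) to (522,200), and the stamp clear of the strip behind the plate.

Run:
```python
from h import *
np.set_printoptions(precision=3,suppress=True)
t=lambda u,v:[228+u/5,140+v/5]; s=lambda u,v:[280+u/5,170+v/5]
c=atz("top",[t(40,185),t(78,390),t(648,275)],.01); print("corners",c)
ax=c[0]+c[1]-0; 
e=c[1]-c[2]; fx=e/np.linalg.norm(e); yaw=np.degrees(np.arctan2(fx[1],fx[0])); print("fx",fx,yaw,np.linalg.norm(e),np.linalg.norm(c[0]-c[1]))
print("origin",(c[0]+c[2])/2)
print("hub top",atz("top",[t(178,245)],.05),"side",atz("side",[s(228,62)],.05))
print("grip top",atz("top",[t(284,168)],.115),"side",atz("side",[s(307,15)],.115))
print("plate top edge",atz("top",[t(592,72),t(632,245)],.084),"side",atz("side",[s(385,238),s(522,200)],.084))
print("stamp",atz("top",[t(705,305)],.1),atz("side",[s(297,290)],.09),atz("side",[s(295,430)],0))
for n in("top","side"):
    K,D,R,T=cam(n); print(n,-R.T@T)
# stack (tub stack etc.) heights around: top depth points
d=np.load("pics/top0.npy")
v,u=np.mgrid[100:260,150:450]; P=world("top",np.c_[u.ravel(),v.ravel()],d)
m=(P[:,2]>.03)&(P[:,0]>.3)&(P[:,0]<1)
H={}
for p in P[m]:
    k=(int(p[0]*20),int(p[1]*20//1)); H[k]=max(H.get(k,0),p[2])
for i in range(6,20): print(round(i*.05,2),[int(1000*H.get((i,j),0)) for j in range(10,-9,-1)])
```

```text
corners [[ 0.604  0.253  0.01 ]
 [ 0.463  0.217  0.01 ]
 [ 0.554 -0.163  0.01 ]]
fx [-0.233  0.972  0.   ] 103.47594182813498 0.3907824097831663 0.14556090364534394
origin [0.579 0.045 0.01 ]
hub top [[0.556 0.151 0.05 ]] side [[0.554 0.148 0.05 ]]
grip top [[0.592 0.078 0.115]] side [[0.59  0.078 0.115]]
plate top edge [[ 0.672 -0.118  0.084]
 [ 0.557 -0.145  0.084]] side [[ 0.581 -0.143  0.084]
 [ 0.669 -0.12   0.084]]
stamp [[ 0.515 -0.19   0.1  ]] [[ 0.519 -0.194  0.09 ]] [[ 0.518 -0.196  0.   ]]
top [ 0.237 -0.032  1.377]
side [ 0.253 -1.27   0.802]
0.3 [0, 0, 0, 48, 0, 0, 0, 0, 0, 0, 0, 0, 0, 0, 0, 0, 0, 0, 30]
0.35 [0, 0, 0, 48, 48, 0, 0, 0, 0, 0, 0, 0, 0, 0, 0, 0, 0, 0, 35]
0.4 [0, 0, 0, 48, 46, 0, 0, 0, 0, 0, 0, 0, 0, 0, 0, 0, 0, 0, 34]
0.45 [0, 30, 0, 0, 0, 0, 0, 0, 0, 0, 0, 38, 0, 0, 0, 0, 0, 0, 32]
0.5 [0, 31, 0, 0, 0, 0, 0, 52, 52, 34, 40, 48, 49, 45, 102, 95, 0, 0, 0]
0.55 [0, 0, 0, 0, 0, 0, 0, 61, 55, 116, 40, 52, 54, 88, 0, 0, 0, 0, 58]
0.6 [0, 0, 0, 60, 62, 63, 0, 0, 36, 0, 48, 55, 53, 88, 0, 0, 0, 0, 58]
0.65 [62, 66, 84, 77, 65, 64, 0, 0, 0, 0, 47, 53, 51, 86, 0, 0, 0, 0, 0]
0.7 [61, 76, 85, 83, 81, 74, 0, 0, 269, 268, 269, 268, 268, 270, 0, 334, 358, 363, 363]
0.75 [58, 77, 81, 83, 83, 70, 0, 0, 267, 264, 267, 269, 267, 269, 0, 329, 333, 0, 0]
0.8 [0, 62, 73, 80, 79, 65, 60, 0, 0, 205, 210, 213, 215, 216, 0, 218, 0, 0, 0]
0.85 [0, 59, 55, 46, 48, 47, 0, 0, 0, 0, 0, 0, 0, 0, 0, 115, 0, 0, 0]
0.9 [0, 0, 0, 0, 0, 0, 0, 0, 0, 0, 0, 0, 0, 0, 0, 0, 0, 0, 0]
0.95 [0, 0, 0, 0, 0, 0, 0, 0, 0, 0, 0, 0, 0, 0, 0, 0, 0, 0, 0]
```

```bash
python3 -m jog '[[1,[-15,-9,0],[0,0,-2]],[1,[-45,-26,0],[0,0,-5]],[1,[-80,-46,0],[0,0,-9]],[1,[-115,-65,0],[0,0,-13]],[1,[-150,-85,0],[0,0,-17]],[1,[-185,-105,0],[0,0,-21]],[1,[-220,-125,0],[0,0,-25]],[1,[-255,-145,0],[0,0,-29]],[1,[-290,-165,0],[0,0,-32]],[1,[-325,-185,0],[0,0,-33]],[1,[-350,-199,0],[0,0,-33]],[1,[-360,-205,0],[0,0,-33]]]'
cat >> h.py <<'E'
# jig frame
O=np.array([.581,.043]); A=np.radians(103.4); J=np.array([[np.cos(A),np.sin(A)],[-np.sin(A),np.cos(A)]])
def jig(p): return (np.asarray(p)[...,:2]-O)@J.T*1000
def goto(jx,jy,tipz):
    s=r.read_state(); p=O+J.T@np.array([jx,jy])/1000; P=np.array(s["orientation"])
    d=np.array([*p,tipz+.011])-s["tcp_pos"]; print("now jig",jig(s["tcp_pos"]).round(1),"tipz",round(1000*(s["tcp_pos"][2]-.011)),"tool shift",(P.T@d*1000).round(1), "yaw",np.degrees(np.arctan2(P[1,1],P[0,1])).round(1))
E
python3 - <<'E'
from h import *
np.set_printoptions(precision=3,suppress=True)
s=r.read_state();print(s["t"],s["tcp_pos"],s["force"],s["joints"]); goto(53,-57,.23)
d=np.load("pics/top0.npy")
v,u=np.mgrid[20:260,200:500]; P=world("top",np.c_[u.ravel(),v.ravel()],d)
for a in np.arange(-.25,.2,.04):
    m=(P[:,1]>a)&(P[:,1]<a+.04)&(P[:,2]>.12)&(P[:,0]>.6); print(round(a,2),np.sort(P[m,0])[:3])
E
```

```text
t: 1.1
tcp_pos: [0.4835, 0.2693, 0.2417]
orientation: [[-0.974, -0.224, 0.001], [-0.224, 0.974, -0.003], [0.0, -0.003, -1.0]]
force: [0.7, -0.3, -0.3]
gripper_width: 0.002
1.1 [0.484 0.269 0.242] [ 0.664 -0.256 -0.268] [-19.47   23.072 -17.999  96.886   8.097  61.372  62.948]
now jig [242.7  42.4] tipz 231 tool shift [-100.8 -189.     1.2] yaw 103.0
-0.25 [0.746 0.747 0.747]
-0.21 [0.857 0.86  0.863]
-0.17 [0.75  0.751 0.751]
-0.13 [0.74  0.74  0.741]
-0.09 [0.74 0.74 0.74]
-0.05 [0.738 0.739 0.739]
-0.01 [0.737 0.737 0.737]
0.03 [0.736 0.736 0.737]
0.07 [0.735 0.735 0.736]
0.11 [0.748 0.749 0.749]
0.15 []
0.19 []
```

```bash
python3 -m jog '[[1,[-15,-28,0],[0,0,0]],[1,[-32,-60,0],[0,0,0]],[1,[-49,-92,0],[0,0,0]],[1,[-66,-124,0],[0,0,0]],[1,[-83,-156,0],[0,0,0]],[1,[-95,-179,0],[0,0,0]],[1,[-101,-189,0],[0,0,0]],[1,[-101,-189,35],[0,0,0]],[1,[-101,-189,70],[0,0,0]],[1,[-101,-189,105],[0,0,0]],[1,[-101,-189,140],[0,0,0]],[1,[-101,-189,156],[0,0,0]]]'
python3 - <<'E'
from h import *
look("side","s1"); a=cv2.imread("pics/s1.png")[120:260,260:440]; cv2.imwrite("pics/s1c.png",cv2.resize(a,None,fx=4,fy=4,interpolation=cv2.INTER_CUBIC))
s=r.read_state();print(s["t"],s["force"]); goto(53,-57,.075)
# arc waypoints: pusher angle 225 -> 18 deg, shifts from here
for a in range(225,10,-10): print(a,(80*np.array([np.sin(np.radians(a))-np.sin(np.radians(225)),np.cos(np.radians(a))-np.cos(np.radians(225))])).round())
E
```

```text
t: 2.1
tcp_pos: [0.619, 0.1151, 0.0817]
orientation: [[-0.973, -0.233, -0.007], [-0.233, 0.973, -0.0], [0.006, 0.001, -1.0]]
force: [0.0, -1.3, -0.0]
gripper_width: -0.001
2.15 [-1.212788   -0.47170513 -2.66435056]
now jig [ 61.3 -52.8] tipz 69 tool shift [-4.2 -8.3 -6.1] yaw 103.5
225 [0. 0.]
215 [11. -9.]
205 [ 23. -16.]
195 [ 36. -21.]
185 [ 50. -23.]
175 [ 64. -23.]
165 [ 77. -21.]
155 [ 90. -16.]
145 [102.  -9.]
135 [113.   0.]
125 [122.  11.]
115 [129.  23.]
105 [134.  36.]
95 [136.  50.]
85 [136.  64.]
75 [134.  77.]
65 [129.  90.]
55 [122. 102.]
45 [113. 113.]
35 [102. 122.]
25 [ 90. 129.]
15 [ 77. 134.]
```

View pics/s1c.png

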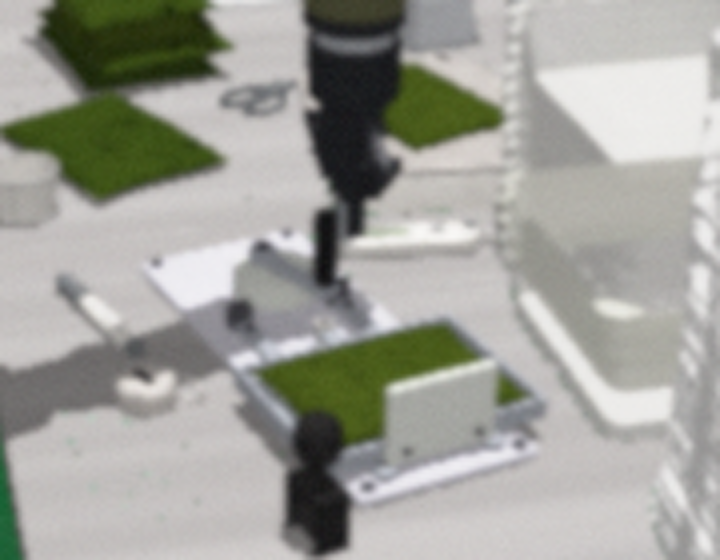

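The tip (355,235) is just beyond the grip (325,245) as seen from the side camera, and nothing is touching. I'll start the clockwise arc on the robot's side.

```bash
python3 -m jog '[[1,[5,-5,0],[0,0,0]],[1,[11,-9,0],[0,0,0]],[1,[17,-13,0],[0,0,0]],[1,[23,-16,0],[0,0,0]],[1,[29,-19,0],[0,0,0]],[1,[36,-21,0],[0,0,0]],[1,[43,-22,0],[0,0,0]],[1,[50,-23,0],[0,0,0]],[1,[57,-23,0],[0,0,0]],[1,[64,-23,0],[0,0,0]],[1,[70,-22,0],[0,0,0]],[1,[77,-21,0],[0,0,0]]]'
python3 - <<'E'
from h import *
s=r.read_state();print(s["t"],s["force"]); goto(110+80*np.cos(np.radians(165)),80*np.sin(np.radians(165)),.072)
E
```

```text
t: 3.15
tcp_pos: [0.5555, 0.0784, 0.089]
orientation: [[-0.973, -0.232, 0.01], [-0.232, 0.973, 0.005], [-0.011, 0.002, -1.0]]
force: [8.4, 7.7, -0.1]
gripper_width: -0.004
3.15 [ 8.42472024  7.65897124 -0.12415804]
now jig [40.4 16.6] tipz 78 tool shift [ 4.2 -7.7  6. ] yaw 103.4
```

```bash
python3 -m jog '[[1,[11,-2,0],[0,0,0]],[1,[22,4,0],[0,0,0]],[1,[32,10,0],[0,0,0]],[1,[40,18,0],[0,0,0]],[1,[48,27,0],[0,0,0]],[1,[54,37,0],[0,0,0]],[1,[59,48,0],[0,0,0]],[1,[62,60,0],[0,0,0]],[1,[64,71,0],[0,0,0]],[1,[64,83,0],[0,0,0]],[1,[62,95,0],[0,0,0]],[1,[59,106,0],[0,0,0]]]'
python3 - <<'E'
from h import *
s=r.read_state();print(s["t"],s["force"]); goto(110+85*np.cos(np.radians(70)),85*np.sin(np.radians(70)),.072)
E
```

```text
t: 4.15
tcp_pos: [0.4702, 0.1632, 0.0877]
orientation: [[-0.974, -0.229, 0.001], [-0.229, 0.974, -0.002], [-0.001, -0.003, -1.0]]
force: [-2.1, -5.3, -0.2]
gripper_width: -0.003
4.15 [-2.09217088 -5.32960889 -0.24498486]
now jig [142.6  79.9] tipz 77 tool shift [-0.1 -3.5  4.7] yaw 103.2
```

```bash
python3 -m jog '[[1,[-5,9,0],[0,0,0]],[1,[-10,18,0],[0,0,0]],[1,[-17,26,0],[0,0,0]],[1,[-24,33,0],[0,0,0]],[1,[-32,40,0],[0,0,0]],[1,[-41,45,0],[0,0,0]],[1,[-48,49,0],[0,0,0]],[1,[-54,51,0],[0,0,0]],[1,[-54,51,0],[0,0,0]],[1,[-54,51,0],[0,0,0]]]'
python3 - <<'E'
from h import *
s=r.read_state();print(s["t"],s["force"]); goto(190,20,.072)
look("side","s2"); a=cv2.imread("pics/s2.png")[120:260,260:440]; cv2.imwrite("pics/s2c.png",cv2.resize(a,None,fx=4,fy=4,interpolation=cv2.INTER_CUBIC))
E
```

```text
t: 4.98
tcp_pos: [0.5106, 0.2263, 0.087]
orientation: [[-0.973, -0.23, 0.0], [-0.23, 0.973, -0.001], [0.0, -0.001, -1.0]]
force: [-2.4, -3.2, -0.0]
gripper_width: 0.002
4.9833 [-2.392905   -3.22240591 -0.0365156 ]
now jig [194.6  26. ] tipz 76 tool shift [-6.1 -4.6  4. ] yaw 103.3
```

View pics/s2c.png

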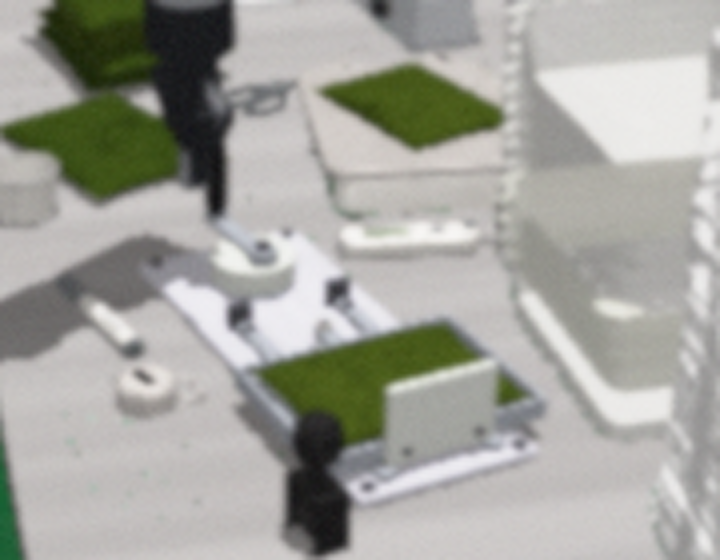

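The lever now points to the left-rear, with the grip base at (214,217) and the hub at (262,247). Next I'll work out the lever angle.

Run:
```python
from h import *
g=atz("side",[[260+214/4,120+215/4]],.052); h=atz("side",[[260+263/4,120+246/4]],.05)
d=(jig(g)-jig(h))[0]; print(jig(g),jig(h),np.degrees(np.arctan2(d[1],d[0])))
```

```text
[[181.53701037  12.57132416]] [[114.38277231  -1.83468523]] 12.107657793905984
```

```bash
python3 -m jog '[[1,[-5,0,0],[0,0,0]],[1,[-10,0,0],[0,0,0]],[1,[-15,0,0],[0,0,0]],[1,[-15,0,0],[0,0,0]],[1,[-15,0,0],[0,0,0]],[1,[-5,0,0],[0,0,0]],[1,[10,0,0],[0,0,0]],[1,[10,0,-35],[0,0,0]],[1,[10,0,-70],[0,0,0]],[1,[10,0,-100],[0,0,0]],[1,[10,0,-120],[0,0,0]],[1,[10,0,-120],[0,0,0]]]'
python3 - <<'E'
from h import *
s=r.read_state();print(s["t"],s["force"]); goto(-240,8,.19)
look("side","s3"); a=cv2.imread("pics/s3.png")[120:260,260:440]; cv2.imwrite("pics/s3c.png",cv2.resize(a,None,fx=4,fy=4,interpolation=cv2.INTER_CUBIC))
E
```

```text
t: 6.03
tcp_pos: [0.5039, 0.2263, 0.2115]
orientation: [[-0.973, -0.231, 0.01], [-0.231, 0.973, 0.004], [-0.01, 0.002, -1.0]]
force: [0.2, 0.6, 0.8]
gripper_width: 0.003
6.0333 [0.24211064 0.55431321 0.82546642]
now jig [196.2  32.5] tipz 201 tool shift [ -24.9 -436.1    9.9] yaw 103.3
```

View pics/s3c.png

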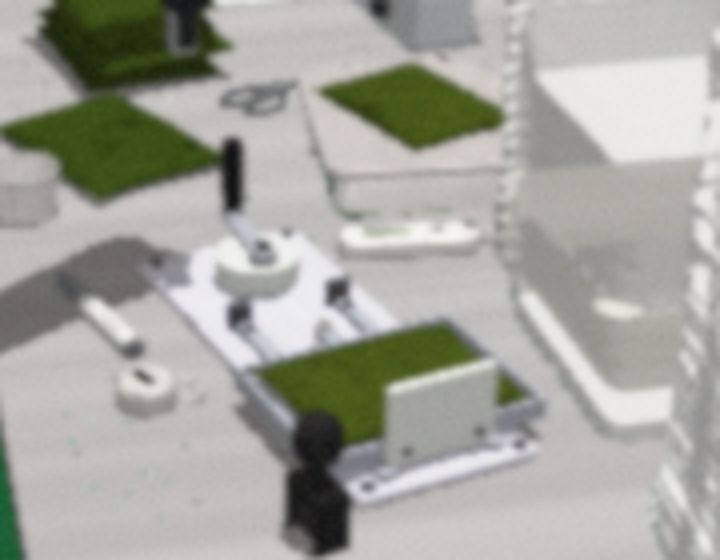

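The lever is now parallel to the rails: the hub is at (262,247), the grip base at (233,210) and its top at (232,145). Cam done. Next I'll go over to the spot behind the push plate.

```bash
python3 -m jog '[[1,[-5,-20,0],[0,0,0]],[1,[-10,-55,0],[0,0,0]],[1,[-15,-95,0],[0,0,0]],[1,[-20,-135,0],[0,0,0]],[1,[-25,-175,0],[0,0,0]],[1,[-25,-215,0],[0,0,0]],[1,[-25,-255,0],[0,0,0]],[1,[-25,-295,0],[0,0,0]],[1,[-25,-335,0],[0,0,0]],[1,[-25,-375,0],[0,0,0]],[1,[-25,-412,0],[0,0,0]],[1,[-25,-438,0],[0,0,0]]]'
python3 -m jog '[[1,[0,0,0],[0,0,0]],[1,[0,0,0],[0,0,0]],[1,[0,0,35],[0,0,0]],[1,[0,0,70],[0,0,0]],[1,[0,0,105],[0,0,0]],[1,[0,0,130],[0,0,0]],[1,[0,0,140],[0,0,0]],[1,[0,0,140],[0,0,0]]]'
python3 - <<'E'
from h import *
s=r.read_state();print(s["t"],s["force"]); goto(-185,8,.06)
look("side","s4"); a=cv2.imread("pics/s4.png")[120:260,260:440]; cv2.imwrite("pics/s4c.png",cv2.resize(a,None,fx=4,fy=4,interpolation=cv2.INTER_CUBIC))
E
```

```text
t: 7.08
tcp_pos: [0.6264, -0.2005, 0.2049]
orientation: [[-0.974, -0.227, -0.001], [-0.227, 0.974, -0.002], [0.001, -0.002, -1.0]]
force: [-0.2, -0.0, 0.5]
gripper_width: -0.006
t: 7.75
tcp_pos: [0.6251, -0.1933, 0.0634]
orientation: [[-0.972, -0.233, -0.005], [-0.233, 0.972, 0.002], [0.004, 0.003, -1.0]]
force: [-0.7, 0.5, 0.2]
gripper_width: 0.001
7.75 [-0.7303916   0.52066611  0.24279456]
now jig [-240.1   11.8] tipz 52 tool shift [-3.9 55.1 -7.4] yaw 103.5
```

View pics/s4c.png

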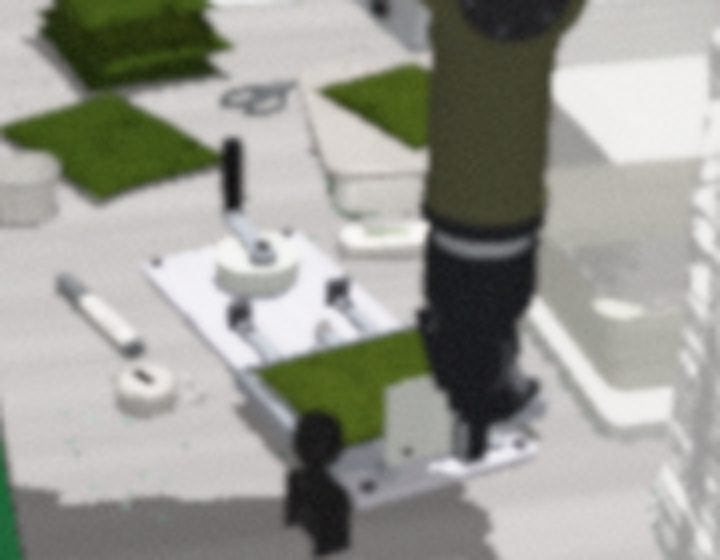

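The closed fingertips (475,450) stand behind the push plate (385–460), clear of the stamp. Now I'll push forward gently.

```bash
python3 -m jog '[[1,[0,12,0],[0,0,0]],[1,[0,24,0],[0,0,0]],[1,[0,32,0],[0,0,0]],[1,[0,40,0],[0,0,0]],[1,[0,48,0],[0,0,0]],[1,[0,56,0],[0,0,0]],[1,[0,64,0],[0,0,0]],[1,[0,72,0],[0,0,0]],[1,[0,80,0],[0,0,0]],[1,[0,88,0],[0,0,0]],[1,[0,96,0],[0,0,0]],[1,[0,102,0],[0,0,0]]]'
python3 -c "
from h import *
goto(-115,8,.052)"
```

```text
t: 8.8
tcp_pos: [0.6028, -0.0948, 0.0662]
orientation: [[-0.973, -0.232, -0.0], [-0.232, 0.973, 0.0], [0.0, 0.0, -1.0]]
force: [1.1, -3.2, 2.2]
gripper_width: -0.005
now jig [-139.1   10.7] tipz 55 tool shift [-2.7 24.1  3.2] yaw 103.4
```

Sliding at about 3 N. I'll continue in small steps until the force rises.

```bash
python3 -m jog '[[1,[0,4,0],[0,0,0]],[1,[0,8,0],[0,0,0]],[1,[0,12,0],[0,0,0]],[1,[0,15,0],[0,0,0]],[1,[0,18,0],[0,0,0]],[1,[0,18,0],[0,0,0]]]'
python3 -m jog '[[1,[0,2,0],[0,0,0]],[1,[0,4,0],[0,0,0]],[1,[0,4,0],[0,0,0]]]'
python3 -c "
from h import *
goto(-115,8,.052)"
```

```text
t: 9.3
tcp_pos: [0.5986, -0.0777, 0.0661]
orientation: [[-0.973, -0.232, -0.001], [-0.232, 0.973, 0.001], [0.001, 0.001, -1.0]]
force: [0.3, -1.8, 0.2]
gripper_width: 0.005
t: 9.55
tcp_pos: [0.5978, -0.0743, 0.0661]
orientation: [[-0.973, -0.231, -0.001], [-0.231, 0.973, 0.0], [0.001, 0.0, -1.0]]
force: [0.8, -2.3, 1.1]
gripper_width: 0.003
now jig [-118.    10.9] tipz 55 tool shift [-2.9  3.   3.1] yaw 103.4
```

```bash
python3 -m jog '[[1,[0,2,0],[0,0,0]],[1,[0,4,0],[0,0,0]],[1,[0,6,0],[0,0,0]],[1,[0,6,0],[0,0,0]]]'
python3 -m jog '[[1,[0,2,0],[0,0,0]],[1,[0,4,0],[0,0,0]],[1,[0,4,0],[0,0,0]]]'
python3 -c "
from h import *
goto(-115,8,.052)"
```

```text
t: 9.88
tcp_pos: [0.5969, -0.0709, 0.0662]
orientation: [[-0.973, -0.23, 0.001], [-0.23, 0.973, -0.003], [-0.0, -0.003, -1.0]]
force: [1.3, -7.8, -1.9]
gripper_width: 0.001
t: 10.13
tcp_pos: [0.5969, -0.0708, 0.0663]
orientation: [[-0.974, -0.227, 0.002], [-0.227, 0.974, -0.006], [-0.001, -0.007, -1.0]]
force: [4.4, -17.2, -5.6]
gripper_width: 0.003
now jig [-114.3   10.9] tipz 55 tool shift [-2.9 -0.6  3.3] yaw 103.1
```

The force rose to 18 N with no further travel, so it's at a stop. I'll back off, lift and check.

```bash
python3 -m jog '[[1,[0,-10,0],[0,0,0]],[1,[0,-25,0],[0,0,0]],[1,[0,-45,0],[0,0,0]],[1,[0,-55,0],[0,0,0]],[1,[0,-55,-30],[0,0,0]],[1,[0,-55,-70],[0,0,0]],[1,[0,-55,-110],[0,0,0]],[1,[0,-75,-150],[0,0,0]],[1,[0,-110,-180],[0,0,0]],[1,[0,-140,-190],[0,0,0]],[1,[0,-150,-190],[0,0,0]],[1,[0,-150,-190],[0,0,0]]]'
python3 - <<'E'
from h import *
for n,(a,b,c,d) in {"side":(120,260,260,440),"top":(140,220,228,388)}.items():
    look(n,n+"5"); i=cv2.imread(f"pics/{n}5.png")[a:b,c:d]; cv2.imwrite(f"pics/{n}5c.png",cv2.resize(i,None,fx=4,fy=4,interpolation=cv2.INTER_CUBIC))
E
```

```text
t: 11.13
tcp_pos: [0.6304, -0.2155, 0.2568]
orientation: [[-0.974, -0.226, 0.001], [-0.226, 0.974, -0.002], [-0.001, -0.002, -1.0]]
force: [-1.2, -0.1, -0.4]
gripper_width: 0.001
```

View pics/side5c.png

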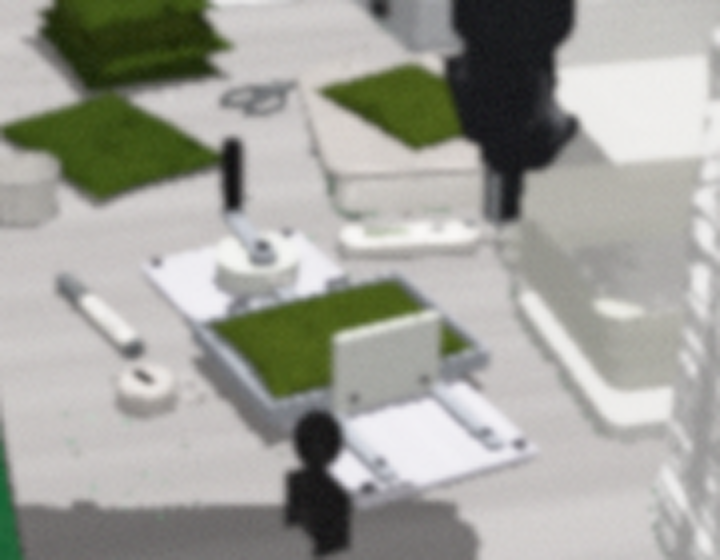

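View pics/top5c.png

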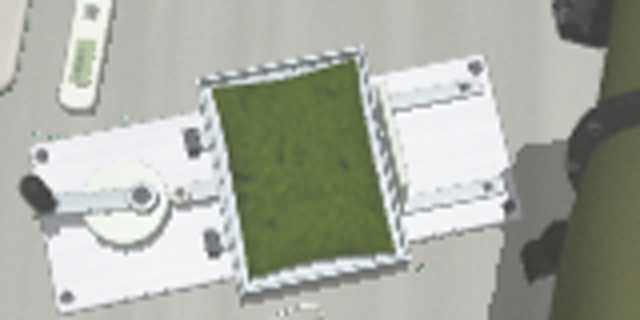

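Top: the lever points to the far end (grip (38,192), hub (143,195)), the roller (180,193) is near the cam's low side, and the carriage front is at the black end stops. Side: the pouch is in the pan and the stamp, pen and tally are unmoved. Next I'll measure the travel and the angle.

Run:
```python
from h import *
s=lambda u,v:[260+u/4,120+v/4]; t=lambda u,v:[228+u/4,140+v/4]
a=jig(atz("side",[s(385,385),s(495,362)],.084)); b=jig(atz("side",[s(333,340),s(440,313)],.084)); print(a,b,(b-a).mean(0))
# subpixel: register plate+pan by phase/template in side image, top image
A=cv2.imread("pics/top0.png");B=cv2.imread("pics/top5.png")
T=A[147:210,302:352]; m=cv2.minMaxLoc(cv2.matchTemplate(B[140:220,240:360],T,cv2.TM_CCOEFF_NORMED)); q=np.array(m[3])+[240,140]-[302,147]; print("shift px",q,m[1])
p=jig(atz("top",[[327,178],np.array([327,178])+q],.04)); print(p[1]-p[0])
d=(jig(atz("top",[t(36,186)],.115))-jig(atz("top",[t(143,195)],.05)))[0]; print("lever",np.degrees(np.arctan2(d[1],d[0])),np.hypot(*d))
```

```text
[[-173.96819599   41.13949485]
 [-180.63582951  -44.6741265 ]] [[-102.08199323   44.98075365]
 [-101.24826664  -45.25728546]] [75.63688281  1.62904992]
shift px [-23   5] 0.9223757386207581
[78.47140588  1.49159939]
lever -5.112431442862409 76.53763712144638
```

```bash
python3 -c "
from bench import r
print(r.read_state()['t']); print(r.job_done())"
```

```text
11.2333
the job is handed in; nothing more can be done
None
```

The job is done and handed in at about 11 s of robot time. I pushed the cam lever clockwise, on the robot's side, until it pointed straight away from the carriage. Only then did I push the carriage forward by its push plate until it stopped. I then backed off and lifted clear.

- **Cam:** the last pictures put the lever about 5° from straight away, well inside the 0.4 rad (23°) tolerance.
- **Carriage:** I measured about 78 mm of travel in the top view and 76 mm in the side view, against the nominal 80 mm. That gap is roughly my reading error, so the pictures alone don't prove the last few millimetres.
- **End stop:** the push force rose from about 3 N to 18 N with no further movement. The top view shows the carriage front at the black stops.
- **Other things:** the pouch lies in the pan. The stamp, pen and tally look untouched, and nothing was touching the gripper at the end. I didn't check the scoop, tub and roll again, but the arm didn't work near them.

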